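# Unlock the three-lever drinks locker and slide its lid open

## Robot

A 7-joint arm with a two-finger parallel gripper is mounted at the origin on a cart in front of the work surface, level with it; the furniture and walls round the work are solid. World frame = base frame: x ahead of the robot, y to its left, z up, the work surface at z = 0. Lengths are in m, angles in degrees, forces in N, time in s.
With the tool pointing down it reaches from about 0.425 to 0.875 m from the base axis. Payload 4.7 kg.
Tool frame: the origin (TCP) lies at the very end of the fingers, on their centre line; the grasp point (between the pads) lies 19 mm behind it; z points along the fingers, y is the line along which they close (so a half turn about z gives the same grasp; the last joint's range is limited). The gripper opens to 87 mm and grips with 3 to 60 N. Pads are 19 mm wide; open, the fingers measure 117 mm over their backs; the gripper's body (75 mm by 190 mm) begins 51 mm behind the grasp point.
Start: joints at [68.933, 18.392, -4.016, 83.108, 1.295, 78.541, -3.26], TCP at [0.242, -0.603, 0.223] pointing down, gripper open.
Joint ranges: [-163.93, 163.93], [-17.29, 119.83], [-79.2, 71.16], [3.27, 140.29], [-89.18, 269.18], [5.43, 117.66], [-154.24, 154.24]. Speed limits (degrees/s): [147.25, 147.25, 180, 180, 180, 180, 180].

## Interface

Orientations are given as [roll, pitch, yaw] about the fixed x, y, z axes, in that order (R = Rz(yaw) Ry(pitch) Rx(roll)).
In Python, from cell import telemetry, cams, env gives the robot as it stands.
- The arm moves only by the tool arm_command, never from a script. Its argument "series" is text: rows parted by semicolons, each of 5 numbers parted by spaces: the shift along the tool's x, y, z in mm, then the turn about the tool's z in rad, then the closure in counts, from 0 (fully open) to 255 (shut). A call has 1 to 20 rows; each row shifts and turns the commanded pose from where the row before left it, along the tool's axes as they then stand; what a row does not reach is not made up. A row lasts 1/12 s, in which the tool goes at most 41.7 mm and 7.16 degrees, less where a joint would pass 70% of its speed; a pose out of reach is approached as far as the arm can. A call is refused whole if a number of a shift passes 41.7 or a number of a turn 0.125, either way. A call with a gripper value outside its range is refused whole. The fingers move at their own pace and stop on an object; "squeeze" is the grip in N (left out, the last holds). Time passes only in rows, so rows that do not move let the fingers close. It gives the time, the measured TCP pose, the force, the opening and the grip force at its end, in the units of the state.
- telemetry.get_obs(): the state, without advancing time (a new reading comes with each control period).
- cams.read_camera(name): name is "scene" or "top" or "wrist"; returns the picture (384x512x3 uint8, blue, green, red); there is no depth.
- cams.calibration(name): a dict with "K" (3x3 intrinsics, pixels), "origin" and "rotation" of the camera in the world; the wrist camera has in their place "hand_eye" (4x4, takes a point from camera to tool coordinates, whose origin is the TCP and whose axes are the flange's). Camera axes: x right, y down, z forward; pixel columns grow to the right and rows downward; lengths in m; the calibration is good to about 2 mm. A picture is of the moment at which its call begins: read the wrist's pose just before it. calibration takes no time and is no camera call.
- env.sign_off(): hands the job in; it is judged then, once.
The state is a dict: "time_s": time; "qpos": joint angles; "joint_velocities": joint speeds; "effort": joint torques, N m; "tool_pos": TCP position; "tool_rot": TCP orientation; "force": force on the tool from outside, world axes, zero at the start; "wrist_torque": the same for the moment, N m; "grip_width": finger opening in m; "grasp_force": force on a finger pad.
Only numpy, scipy, OpenCV 4.12 (cv2) and the standard library are available. Lean on these libraries where they do the work, as an engineer would, in place of code of your own. Each camera call takes 0.05 s, during which the arm holds its last target. There are 200 camera calls.

## Task

Open the drinks locker on the worktop. Its three levers lean towards you, and a hidden interlock lets them be thrown in one order only, different each time: feel gently for the lever that is free, push it fully back (away from you), then find the next, without ever forcing a blocked one. When all three are fully back, slide the lid to your left by its upright handle until it is fully open, leave the levers back, and do not disturb the things standing around.

Things in the scene. Friction and masses are not known exactly. Their poses are not given: they have to be found in the camera images.
- locker: grey drinks locker fixed to the worktop, 150 (x) x 420 (y) x 85 mm high, origin at the centre of its underside; x axis to its back (away from the robot), y to its left. Right part (local y -210 to +20 mm): solid lever bank; left part: box with lid. Lever pivots at local x 0, z 55 mm, y -22 (left), -92 (middle), -162 mm (right)
- lever_left (a joint): left lever's angle (rad): 0 leans 0.35 rad towards the robot, 0.35 is upright, a springy stop at about 0.70 is fully back (counts from 0.60). Starts at 0 to 0.05; stays where left. A free lever takes 1 to 3 N at the grip. A blocked one stops at about 0.12 against a spring (about 3 N per mm at the grip) and comes back to about 0.12 when let go
- lever_middle (a joint): middle lever's angle (rad), values and behaviour as lever_left. Of the three levers one is free at first; throwing it past about 0.55 frees a second, that one the third, and the third frees the lid. The order cannot be seen and differs each time
- lever_right (a joint): right lever's angle (rad), values and behaviour as lever_left
- left_grip (a point): centre of the left lever's black round grip, on its axis 85 mm from the pivot. Grip: 21 mm diameter, 50 mm long along the lever (60 to 110 mm from the pivot); below it a steel bar 14 mm wide, 6 mm thick. This point is about 135 mm above the worktop at both ends of the swing, 140 mm when upright; it travels about 58 mm to the back
- middle_grip (a point): the same point of the middle lever, 70 mm to the right of the left one
- right_grip (a point): the same point of the right lever, 70 mm to the right of the middle one
- lid (a joint): travel of the sliding lid along the locker's y (m): 0 shut, about 0.09 fully open (springy stop), to the robot's left; open counts from 0.08. It takes about 2 N once free; while locked it stops after about 3 mm against a firm bolt
- lid_handle (a point): centre of the lid's upright steel handle, a plate 70 mm (local x) x 12 mm (local y) x 36 mm high, standing on the lid; its top is 126 mm and its foot 90 mm above the worktop. It can be pushed on its right face. The left lever's axis lies about 120 mm to its right when the lid is shut
- tumbler: clear glass tumbler, 76 mm wide, 86 mm high, origin at its underside; bystander
- lemon: yellow lemon, about 76 x 62 x 54 mm, origin at its underside; bystander
- salt_shaker: salt shaker, 44 mm wide, 90 mm high, origin at its underside; bystander

How it is judged (in metres and radians):
On the way:
1. all three levers fully back, the lid still shut (value of joint each of lever_left, lever_middle, lever_right above 0.6 rad and value of joint lid below 0.015 m), for 0.1 s.
At the end, for the whole second after the job is handed in: all three levers are fully back (each above 0.60 rad) and the lid is fully open (more than 80 mm of about 90 mm) and at rest (value of joint each of lever_left, lever_middle, lever_right above 0.6 rad and value of joint lid above 0.08 m and velocity of joint lid below 0.01 m/s); the robot touches nothing.
It fails at once if the locker, its levers or its lid forced with more than 45 N (contact force between any of the fingers, the arm and locker above 45 N).
It fails at once if a bystander (tumbler, lemon, salt shaker) moved more than 30 mm (distance of any of tumbler, lemon, salt_shaker from where it was at the start of the episode above 0.03 m).
It also fails if it takes over 64 s, if anything falls off the work surface, if the arm or the gripper's body presses on something with over 40 N, if the wrist force passes 120 N, or if a joint passes its speed limit or range.

## Working session

There is one attempt and no reset: what is moved stays moved. The work goes in short steps, Python scripts to look and compute and a tool call to move; the robot and the scene stay as the last step left them, time stands still between calls to the robot, and variables do not carry over. Pictures are saved under pics/ and viewed, at most 10 in all, crops included, and the job is handed in when it is done.

Besides the shell and the picture viewer there is one more tool, called after "Request:" in YAML: its name, and indented under it one key for each argument. arm_command: Moves the arm, as the interface text tells. Its arguments: {"type":"object","properties":{"series":{"type":"string"},"squeeze":{"type":"number"}},"required":["series"]}

```bash
mkdir -p pics
python3 - <<'E'
from cell import telemetry,cams,env
import cv2
o=telemetry.get_obs();print(o)
for n in("scene","top"):
    cv2.imwrite(f"pics/{n}0.png",cams.read_camera(n));c=cams.calibration(n);print(n,c)
print(cams.calibration("wrist"))
E
```

```text
{'time_s': 0.0, 'qpos': array([68.93009331, 18.44004332, -4.0156356 , 83.17406692,  1.2956264 ,
       78.54119302, -3.259976  ]), 'joint_velocities': array([-0.04863226, -0.00753294, -0.1235756 ,  0.05133855,  0.0568629 ,
        0.05236779,  0.04603498]), 'effort': array([ 1.45265824e-05, -4.91295648e+01, -4.04059617e-01, -3.12526917e+01,
       -6.40310207e-02,  4.35569545e-02,  1.50228575e-04]), 'tool_pos': array([ 0.24195292, -0.60269668,  0.2214577 ]), 'tool_rot': array([-1.79889975e+02,  6.30847650e-03,  2.18798918e+01]), 'force': array([0.22698145, 0.23370597, 0.21653578]), 'wrist_torque': array([-0.00839799, -0.02812051, -0.0035026 ]), 'grasp_force': 0.0, 'grip_width': 0.08699011466136572}
scene {'K': array([[366.78183855,   0.        , 256.51885029],
       [  0.        , 366.78183855, 187.53117826],
       [  0.        ,   0.        ,   1.        ]]), 'origin': array([0.0358961 , 0.93560651, 0.54431497]), 'rotation': array([-114.87596974,    0.29366291, -152.23377687])}
top {'K': array([[421.94426662,   0.        , 257.48363677],
       [  0.        , 421.94426662, 193.08495045],
       [  0.        ,   0.        ,   1.        ]]), 'origin': array([0.30725533, 0.09409383, 1.45438601]), 'rotation': array([-1.72996251e+02, -1.55430770e-01, -8.87694682e+01])}
{'K': array([[334.96696461,   0.        , 256.83432929],
       [  0.        , 334.96696461, 192.62282887],
       [  0.        ,   0.        ,   1.        ]]), 'hand_eye': array([[ 1.19749034e-03, -9.62641703e-01, -2.70775770e-01,
         7.49818080e-02],
       [ 9.99998859e-01,  9.03538518e-04,  1.21024535e-03,
        -4.78452032e-04],
       [-9.20376302e-04, -2.70776910e-01,  9.62641687e-01,
        -1.62107624e-01],
       [ 0.00000000e+00,  0.00000000e+00,  0.00000000e+00,
         1.00000000e+00]])}
```

View pics/top0.png

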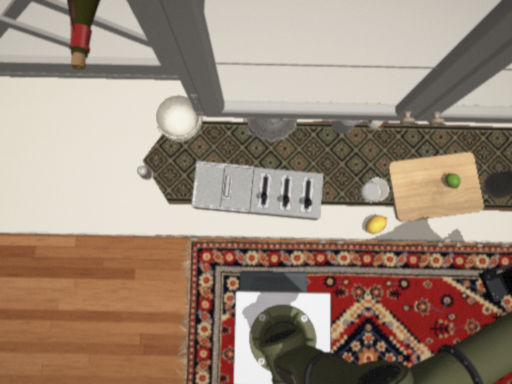

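View pics/scene0.png

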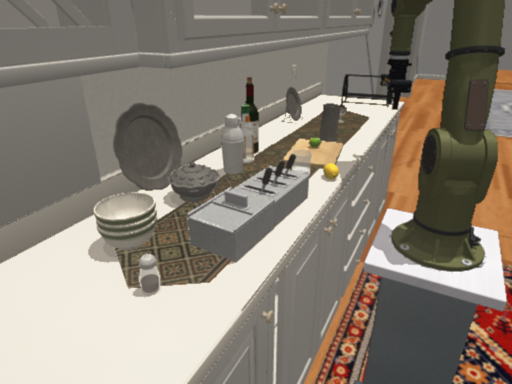

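The top view shows the locker at about (191–323, 161–219), with the levers at columns 264, 286 and 307. The lid handle is near (227,185), the tumbler (374,189), the lemon (376,224) and the shaker (145,171).

Run:
```python
import cv2
im=cv2.imread("pics/top0.png")[150:230,180:335]
cv2.imwrite("pics/crop.png",cv2.resize(im,None,fx=5,fy=5,interpolation=cv2.INTER_CUBIC))
```

```text
(no output)
```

View pics/crop.png

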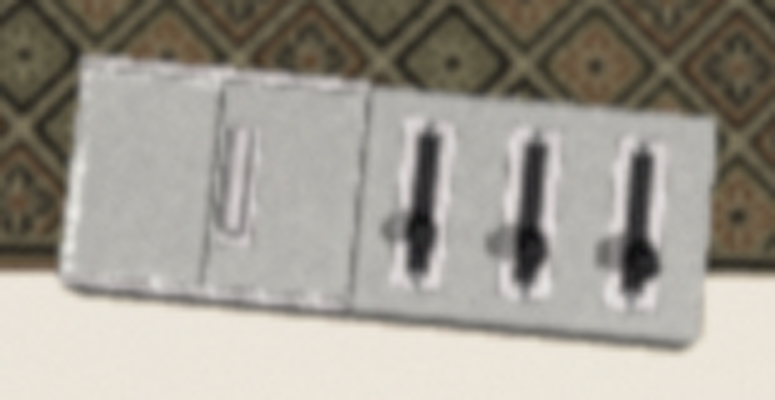

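The crop shows the locker's top corners at about (82,58), (715,115), (698,340) and (65,283). The grips are near (420,230), (530,243) and (638,257), and the handle is near (235,185).

```bash
cat > h.py <<'E'
import numpy as np
from scipy.spatial.transform import Rotation as R
from cell import telemetry,cams,env
def onplane(c,uv,z):
    d=R.from_euler('xyz',c['rotation'],degrees=True).apply(np.linalg.inv(c['K'])@[uv[0],uv[1],1])
    return c['origin']+d*(z-c['origin'][2])/d[2]
E
python3 - <<'E'
from h import *
c=cams.calibration("top")
f=lambda p,z:onplane(c,(p[0]/5+180-.4,p[1]/5+150-.4),z).round(4)
cs=[f(p,.085) for p in[(82,58),(715,115),(698,343),(65,283)]]
print(cs,np.mean(cs,axis=0))
b=np.arctan2(*(cs[0]-cs[1])[[0,1]]);print("yaw",-np.degrees(b), [np.linalg.norm(cs[i]-cs[i-1]) for i in range(4)])
for p in[(420,230),(530,243),(638,257)]:print("grip",f(p,.14))
print("handle",f((235,185),.126))
for p,z in[((374,189),.05),((376,224),.03),((145,171),.06)]:print(onplane(c,p,z).round(3))
m=np.mean(cs,axis=0);yaw=-b
for y in(-.022,-.092,-.162,.098):
  for th in(-.35,0.35):
    l=np.array([.085*np.sin(th),y]);print(y,th,m[:2]+[[np.cos(yaw),-np.sin(yaw)],[np.sin(yaw),np.cos(yaw)]]@l)
E
```

```text
[array([0.5771, 0.2991, 0.085 ]), array([ 0.5481, -0.1188,  0.085 ]), array([ 0.3977, -0.1081,  0.085 ]), array([0.4279, 0.3043, 0.085 ])] [0.4877   0.094125 0.085   ]
yaw -3.969653305382315 [np.float64(0.14929058912068097), np.float64(0.4189050130996286), np.float64(0.15078013794926706), np.float64(0.4135042926016609)]
grip [0.4612 0.0746 0.14  ]
grip [0.4545 0.0055 0.14  ]
grip [ 0.4472 -0.0622  0.14  ]
handle [0.4891 0.1925 0.126 ]
[ 0.502 -0.297  0.05 ]
[ 0.386 -0.308  0.03 ]
[0.545 0.472 0.06 ]
-0.022 -0.35 [0.45710059 0.07419553]
-0.022 0.35 [0.51525337 0.07016004]
-0.092 -0.35 [0.45225463 0.00436347]
-0.092 0.35 [5.10407402e-01 3.27977127e-04]
-0.162 -0.35 [ 0.44740866 -0.06546859]
-0.162 0.35 [ 0.50556143 -0.06950408]
0.098 -0.35 [0.46540797 0.19390763]
0.098 0.35 [0.52356074 0.18987214]
```

Request:
arm_command:
  series: "0 0 0 -0.124 0;0 0 0 -0.124 0;0 0 0 -0.124 0;0 0 0 -0.124 0;0 0 0 -0.124 0;0 0 0 -0.124 0;0 0 0 -0.124 0;0 0 0 -0.124 0;0 0 0 -0.124 0;36 12 0 0 0;36 12 0 0 0;36 12 0 0 0;36 12 0 0 0;36 12 0 0 0;36 12 0 0 0;36 12 0 0 0;36 12 0 0 0;36 12 0 0 0;36 12 0 0 0;36 12 0 0 0"

```text
time_s: 1.77
tool_pos: [0.4028, -0.216, 0.2223]
tool_rot: [-180.0, 0.0, 85.8]
force: [1.3, -0.3, 0.5]
grip_width: 0.0868
grasp_force: 0.0
```

Request:
arm_command:
  series: "36 12 0 0 0;36 12 0 0 0;36 12 0 0 0;36 11 0 0 0;12 0 0 0 0;0 0 0 0 0;0 0 0 0 0"

```text
time_s: 2.35
tool_pos: [0.4606, -0.0657, 0.2223]
tool_rot: [-180.0, 0.0, 85.9]
force: [0.5, -0.6, -0.3]
grip_width: 0.0873
grasp_force: 0.0
```

Run:
```python
from h import *
import cv2
o=telemetry.get_obs();print(o['tool_pos'],o['tool_rot'],o['force'])
cv2.imwrite("pics/w1.png",cams.read_camera("wrist"))
```

```text
[ 0.46060725 -0.06565524  0.22227255] [-1.79959639e+02  4.85041375e-02  8.59132201e+01] [ 0.49345399 -0.64938566 -0.29427358]
```

View pics/w1.png

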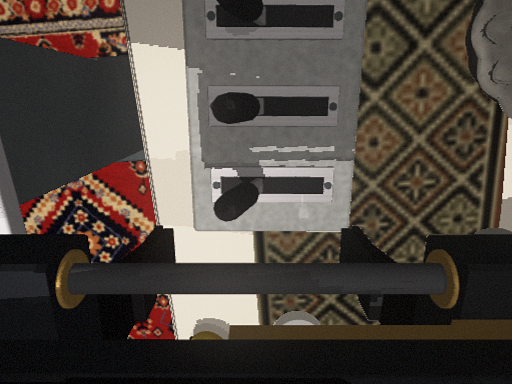

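The wrist view shows the right lever's grip from about (222,208) at the top end to (250,190). The middle grip's top end is near (222,107), with the fingers at columns 165 and 350.

Run:
```python
from h import *
c=cams.calibration("wrist");o=telemetry.get_obs()
H=c['hand_eye'];T=np.eye(4);T[:3,:3]=R.from_euler('xyz',o['tool_rot'],degrees=True).as_matrix();T[:3,3]=o['tool_pos']
W=T@H
def f(u,v,z):
    d=W[:3,:3]@np.linalg.inv(c['K'])@[u,v,1];p=W[:3,3];return (p+d*(z-p[2])/d[2]).round(4)
print(f(236,200,.135),f(225,208,.155),f(235,107,.135),f(223,107,.158)) 
print("corners",f(194,230,.085),f(351,230,.085)," handle side slot centre",f(272,185,.085),f(273,106,.085))
```

```text
[ 0.4448 -0.0673  0.135 ] [ 0.4381 -0.0666  0.155 ] [0.4504 0.0027 0.135 ] [0.444  0.0037 0.158 ]
corners [ 0.3976 -0.1094  0.085 ] [ 0.5478 -0.1204  0.085 ]  handle side slot centre [ 0.4749 -0.0704  0.085 ] [0.48  0.    0.085]
```

Request:
arm_command:
  series: "0 0 20 0 0;0 0 20 0 0;0 0 20 0 0;0 0 20 0 0;0 0 20 0 0;0 0 14 0 0;0 0 0 0 0;0 5 0 0 0;0 3 0 0 0;0 0 0 0 0"

```text
time_s: 3.23
tool_pos: [0.4706, -0.0672, 0.1098]
tool_rot: [179.8, 0.0, 85.8]
force: [0.1, -1.1, 0.4]
grip_width: 0.0874
grasp_force: 0.0
```

Request:
arm_command:
  series: "0 2 0 0 0;0 2 0 0 0;0 2 0 0 0;0 2 0 0 0;0 0 0 0 0"

```text
time_s: 3.65
tool_pos: [0.4772, -0.0669, 0.1087]
tool_rot: [180.0, 0.0, 85.8]
force: [-0.3, 0.2, 0.6]
grip_width: 0.0871
grasp_force: 0.3
```

Request:
arm_command:
  series: "0 2 0 0 0;0 2 0 0 0;0 0 0 0 0"

```text
time_s: 3.9
tool_pos: [0.4812, -0.0672, 0.1086]
tool_rot: [180.0, -0.0, 85.8]
force: [-0.4, -0.1, 0.8]
grip_width: 0.0869
grasp_force: 0.5
```

Request:
arm_command:
  series: "0 2 0 0 0;0 1 0 0 0;0 0 0 0 0"

```text
time_s: 4.15
tool_pos: [0.4841, -0.0674, 0.1085]
tool_rot: [180.0, -0.0, 85.8]
force: [-1.3, 0.1, 0.1]
grip_width: 0.0869
grasp_force: 0.4
```

Contact is light; I'll feel further.

Request:
arm_command:
  series: "0 2 0 0 0;0 1 0 0 0;0 0 0 0 0"

```text
time_s: 4.4
tool_pos: [0.4872, -0.0677, 0.1086]
tool_rot: [180.0, -0.0, 85.8]
force: [-0.7, -0.0, 0.4]
grip_width: 0.0869
grasp_force: 0.4
```

Request:
arm_command:
  series: "0 2 0 0 0;0 0 0 0 0"

```text
time_s: 4.57
tool_pos: [0.4892, -0.0678, 0.1086]
tool_rot: [180.0, -0.0, 85.8]
force: [-1.4, 0.0, 0.1]
grip_width: 0.0869
grasp_force: 0.5
```

Request:
arm_command:
  series: "0 2 0 0 0;0 1 0 0 0;0 0 0 0 0"

```text
time_s: 4.82
tool_pos: [0.4922, -0.068, 0.1086]
tool_rot: [180.0, -0.0, 85.8]
force: [-0.4, 0.4, 0.7]
grip_width: 0.0868
grasp_force: 0.4
```

Request:
arm_command:
  series: "0 2 0 0 0;0 1 0 0 0;0 0 0 0 0"

```text
time_s: 5.07
tool_pos: [0.4952, -0.0683, 0.1086]
tool_rot: [180.0, -0.0, 85.8]
force: [-0.9, -0.0, 0.9]
grip_width: 0.0869
grasp_force: 0.4
```

The right lever is free, so I'll push it on.

Request:
arm_command:
  series: "0 4 0 0 0;0 4 0 0 0;0 4 0 0 0;0 4 0 0 0;0 4 0 0 0;0 4 0 0 0;0 0 0 0 0"

```text
time_s: 5.65
tool_pos: [0.5198, -0.07, 0.1085]
tool_rot: [179.9, -0.0, 85.8]
force: [-1.3, 0.2, 0.3]
grip_width: 0.0867
grasp_force: 0.2
```

Request:
arm_command:
  series: "0 2 0 0 0;0 2 0 0 0;0 2 0 0 0;0 0 0 0 0"

```text
time_s: 5.98
tool_pos: [0.5248, -0.0704, 0.1082]
tool_rot: [-180.0, -0.0, 85.8]
force: [-1.7, 0.5, -1.1]
grip_width: 0.0871
grasp_force: 0.8
```

Request:
arm_command:
  series: "0 2 0 0 0;0 2 0 0 0;0 0 0 0 0"

```text
time_s: 6.23
tool_pos: [0.5287, -0.0707, 0.1082]
tool_rot: [-180.0, -0.0, 85.8]
force: [-2.9, -0.4, -1.9]
grip_width: 0.0868
grasp_force: 1.2
```

Request:
arm_command:
  series: "0 2 0 0 0;0 0 0 0 0"

```text
time_s: 6.4
tool_pos: [0.5304, -0.0708, 0.1081]
tool_rot: [-179.9, -0.0, 85.8]
force: [-2.7, -0.5, -2.1]
grip_width: 0.0871
grasp_force: 1.6
```

Request:
arm_command:
  series: "0 2 0 0 0;0 0 0 0 0"

```text
time_s: 6.57
tool_pos: [0.5315, -0.0709, 0.1079]
tool_rot: [-179.8, -0.0, 85.8]
force: [-5.1, 0.6, -3.0]
grip_width: 0.0869
grasp_force: 2.6
```

Request:
arm_command:
  series: "0 2 0 0 0;0 0 0 0 0"

```text
time_s: 6.73
tool_pos: [0.5325, -0.071, 0.1075]
tool_rot: [-179.7, 0.0, 85.8]
force: [-7.5, 0.0, -2.7]
grip_width: 0.0872
grasp_force: 3.6
```

The lever is at its stop. Next is the middle lever.

Request:
arm_command:
  series: "0 -6 0 0 0;0 0 -30 0 0;0 0 -30 0 0;0 0 -30 0 0;0 0 0 0 0;24 -22 0 0 0;24 -22 0 0 0;22 -20 0 0 0;0 0 0 0 0;0 0 30 0 0;0 0 30 0 0;0 0 30 0 0;0 0 0 0 0;0 0 0 0 0"

```text
time_s: 7.9
tool_pos: [0.4701, 0.0039, 0.1084]
tool_rot: [-180.0, -0.0, 85.8]
force: [-0.1, -0.6, 0.7]
grip_width: 0.0872
grasp_force: 0.0
```

Request:
arm_command:
  series: "0 2 0 0 0;0 2 0 0 0;0 2 0 0 0;0 2 0 0 0;0 0 0 0 0"

```text
time_s: 8.32
tool_pos: [0.479, 0.0031, 0.1094]
tool_rot: [179.9, 0.0, 85.8]
force: [0.4, 0.6, -0.2]
grip_width: 0.0867
grasp_force: 0.0
```

Request:
arm_command:
  series: "0 2 0 0 0;0 2 0 0 0;0 0 0 0 0"

```text
time_s: 8.57
tool_pos: [0.4822, 0.0029, 0.1086]
tool_rot: [-180.0, -0.0, 85.8]
force: [-1.3, 0.1, 1.1]
grip_width: 0.0871
grasp_force: 0.4
```

Request:
arm_command:
  series: "0 2 0 0 0;0 1 0 0 0;0 0 0 0 0"

```text
time_s: 8.82
tool_pos: [0.4851, 0.0027, 0.1085]
tool_rot: [-180.0, -0.0, 85.8]
force: [-1.2, -0.0, 1.0]
grip_width: 0.0869
grasp_force: 0.5
```

Request:
arm_command:
  series: "0 2 0 0 0;0 1 0 0 0;0 0 0 0 0"

```text
time_s: 9.07
tool_pos: [0.4882, 0.0025, 0.1085]
tool_rot: [180.0, -0.0, 85.8]
force: [-1.3, -0.1, 0.9]
grip_width: 0.087
grasp_force: 0.5
```

Request:
arm_command:
  series: "0 2 0 0 0;0 0 0 0 0"

```text
time_s: 9.23
tool_pos: [0.49, 0.0023, 0.1085]
tool_rot: [-180.0, -0.0, 85.8]
force: [-1.6, -0.8, 1.2]
grip_width: 0.0865
grasp_force: 0.8
```

Request:
arm_command:
  series: "0 2 0 0 0;0 0 0 0 0"

```text
time_s: 9.4
tool_pos: [0.4913, 0.0022, 0.1084]
tool_rot: [-179.9, 0.0, 85.8]
force: [-4.4, -0.4, 4.2]
grip_width: 0.0871
grasp_force: 2.2
```

The middle lever is blocked: the force rises at about 0.12 rad. I'll back off and try the left one.

Request:
arm_command:
  series: "0 -10 0 0 0;0 -10 0 0 0;0 0 -30 0 0;0 0 -30 0 0;0 0 -30 0 0;0 0 0 0 0;35 0 0 0 0;35 0 0 0 0;0 0 0 0 0;0 0 30 0 0;0 0 30 0 0;0 0 30 0 0;0 0 0 0 0;0 0 0 0 0"

```text
time_s: 10.57
tool_pos: [0.4764, 0.0736, 0.1077]
tool_rot: [-179.9, -0.1, 85.9]
force: [0.0, -0.1, 0.8]
grip_width: 0.0869
grasp_force: 0.0
```

Request:
arm_command:
  series: "0 2 0 0 0;0 2 0 0 0;0 2 0 0 0;0 2 0 0 0;0 0 0 0 0"

```text
time_s: 10.98
tool_pos: [0.4863, 0.0727, 0.1094]
tool_rot: [179.9, -0.0, 85.8]
force: [-0.4, 0.1, 0.5]
grip_width: 0.0868
grasp_force: 0.0
```

Request:
arm_command:
  series: "0 2 0 0 0;0 2 0 0 0;0 0 0 0 0"

```text
time_s: 11.23
tool_pos: [0.4892, 0.0726, 0.1086]
tool_rot: [-180.0, -0.0, 85.8]
force: [-1.7, 0.2, 0.8]
grip_width: 0.0869
grasp_force: 0.3
```

Request:
arm_command:
  series: "0 2 0 0 0;0 1 0 0 0;0 0 0 0 0"

```text
time_s: 11.48
tool_pos: [0.4918, 0.0724, 0.1084]
tool_rot: [-179.9, 0.0, 85.8]
force: [-2.4, 1.2, 2.0]
grip_width: 0.0872
grasp_force: 1.2
```

Request:
arm_command:
  series: "0 2 0 0 0;0 0 0 0 0"

```text
time_s: 11.65
tool_pos: [0.4942, 0.0723, 0.1085]
tool_rot: [-180.0, -0.0, 85.8]
force: [-2.1, 0.8, 0.3]
grip_width: 0.0872
grasp_force: 1.1
```

Request:
arm_command:
  series: "0 2 0 0 0;0 0 0 0 0"

```text
time_s: 11.82
tool_pos: [0.4964, 0.0721, 0.1085]
tool_rot: [180.0, -0.0, 85.8]
force: [-2.8, 0.1, 2.7]
grip_width: 0.0871
grasp_force: 1.0
```

Request:
arm_command:
  series: "0 2 0 0 0;0 0 0 0 0"

```text
time_s: 11.98
tool_pos: [0.4985, 0.0719, 0.1086]
tool_rot: [180.0, -0.0, 85.8]
force: [-1.7, -0.2, 0.1]
grip_width: 0.0867
grasp_force: 0.9
```

Request:
arm_command:
  series: "0 2 0 0 0;0 1 0 0 0;0 0 0 0 0"

```text
time_s: 12.23
tool_pos: [0.5014, 0.0717, 0.1086]
tool_rot: [180.0, -0.0, 85.8]
force: [-1.8, -0.5, 0.7]
grip_width: 0.0872
grasp_force: 0.8
```

Request:
arm_command:
  series: "0 3 0 0 0;0 3 0 0 0;0 3 0 0 0;0 0 0 0 0"

```text
time_s: 12.57
tool_pos: [0.511, 0.0709, 0.1086]
tool_rot: [179.9, -0.0, 85.8]
force: [-1.1, 0.4, -0.1]
grip_width: 0.0874
grasp_force: 0.3
```

Request:
arm_command:
  series: "0 4 0 0 0;0 4 0 0 0;0 4 0 0 0;0 4 0 0 0;0 0 0 0 0"

```text
time_s: 12.98
tool_pos: [0.5269, 0.0698, 0.1084]
tool_rot: [180.0, -0.0, 85.8]
force: [-1.0, -1.0, 1.3]
grip_width: 0.0871
grasp_force: 0.6
```

Request:
arm_command:
  series: "0 3 0 0 0;0 3 0 0 0;0 3 0 0 0;0 2 0 0 0;0 0 0 0 0"

```text
time_s: 13.4
tool_pos: [0.5373, 0.069, 0.1081]
tool_rot: [-180.0, -0.0, 85.8]
force: [-2.3, 0.6, -1.7]
grip_width: 0.0873
grasp_force: 0.7
```

Request:
arm_command:
  series: "0 2 0 0 0;0 2 0 0 0;0 0 0 0 0"

```text
time_s: 13.65
tool_pos: [0.5407, 0.0687, 0.1081]
tool_rot: [-179.9, 0.0, 85.8]
force: [-3.6, 1.3, -2.5]
grip_width: 0.087
grasp_force: 1.4
```

Request:
arm_command:
  series: "0 2 0 0 0;0 1 0 0 0;0 0 0 0 0"

```text
time_s: 13.9
tool_pos: [0.5421, 0.0686, 0.1077]
tool_rot: [-179.8, 0.0, 85.8]
force: [-6.0, 0.8, -1.8]
grip_width: 0.0871
grasp_force: 3.1
```

Now back to the middle lever.

Request:
arm_command:
  series: "0 -6 0 0 0;0 0 -30 0 0;0 0 -30 0 0;0 0 -30 0 0;0 0 0 0 0;-24 -18 0 0 0;-24 -18 0 0 0;-22 -17 0 0 0;0 0 0 0 0;0 0 30 0 0;0 0 30 0 0;0 0 30 0 0;0 0 0 0 0;0 0 0 0 0"

```text
time_s: 15.07
tool_pos: [0.48, 0.0035, 0.1083]
tool_rot: [-180.0, -0.0, 85.9]
force: [0.5, 0.1, 1.1]
grip_width: 0.0869
grasp_force: 0.0
```

Request:
arm_command:
  series: "0 2 0 0 0;0 2 0 0 0;0 2 0 0 0;0 2 0 0 0;0 0 0 0 0"

```text
time_s: 15.48
tool_pos: [0.4891, 0.0024, 0.1094]
tool_rot: [179.9, 0.0, 85.8]
force: [-0.3, -0.3, -0.4]
grip_width: 0.087
grasp_force: 0.0
```

Request:
arm_command:
  series: "0 2 0 0 0;0 2 0 0 0;0 0 0 0 0"

```text
time_s: 15.73
tool_pos: [0.492, 0.0022, 0.1085]
tool_rot: [-180.0, -0.0, 85.8]
force: [-0.4, 0.1, 0.5]
grip_width: 0.0869
grasp_force: 0.4
```

Request:
arm_command:
  series: "0 2 0 0 0;0 1 0 0 0;0 0 0 0 0"

```text
time_s: 15.98
tool_pos: [0.4951, 0.002, 0.1085]
tool_rot: [-180.0, -0.0, 85.8]
force: [-1.2, -0.7, 1.1]
grip_width: 0.0869
grasp_force: 0.5
```

It's free, so I'll push on to the stop at about 0.537.

Request:
arm_command:
  series: "0 3 0 0 0;0 3 0 0 0;0 3 0 0 0;0 0 0 0 0"

```text
time_s: 16.32
tool_pos: [0.5048, 0.0012, 0.1086]
tool_rot: [180.0, -0.0, 85.8]
force: [-0.6, -0.1, 1.0]
grip_width: 0.087
grasp_force: 0.1
```

Request:
arm_command:
  series: "0 4 0 0 0;0 4 0 0 0;0 4 0 0 0;0 4 0 0 0;0 0 0 0 0"

```text
time_s: 16.73
tool_pos: [0.5208, 0.0001, 0.1085]
tool_rot: [180.0, -0.0, 85.8]
force: [0.4, 0.3, 0.5]
grip_width: 0.0872
grasp_force: 0.2
```

Request:
arm_command:
  series: "0 3 0 0 0;0 3 0 0 0;0 3 0 0 0;0 3 0 0 0;0 0 0 0 0"

```text
time_s: 17.15
tool_pos: [0.5321, -0.0008, 0.1081]
tool_rot: [-180.0, -0.0, 85.8]
force: [-2.0, 0.3, -0.7]
grip_width: 0.0868
grasp_force: 0.7
```

Request:
arm_command:
  series: "0 2 0 0 0;0 2 0 0 0;0 0 0 0 0"

```text
time_s: 17.4
tool_pos: [0.5355, -0.001, 0.1081]
tool_rot: [-179.9, -0.0, 85.8]
force: [-3.1, -0.5, -2.5]
grip_width: 0.087
grasp_force: 1.4
```

Request:
arm_command:
  series: "0 2 0 0 0;0 1 0 0 0;0 0 0 0 0"

```text
time_s: 17.65
tool_pos: [0.537, -0.0011, 0.1076]
tool_rot: [-179.7, 0.0, 85.8]
force: [-4.9, 0.2, -1.4]
grip_width: 0.0872
grasp_force: 3.1
```

All three levers are back. I'll lift, close the fingers and move to the right of the lid handle.

Request:
arm_command:
  series: "0 -6 0 0 0;0 0 -30 0 0;0 0 -30 0 0;0 0 -30 0 0;0 0 0 0 255;31 -10 0 0 255;31 -10 0 0 255;31 -10 0 0 255;31 -10 0 0 255;30 -12 0 0 255;0 0 0 0 255;0 0 0 0 255;0 0 0 0 255;0 0 0 0 255"
  squeeze: 10

```text
time_s: 18.82
tool_pos: [0.4933, 0.1551, 0.1987]
tool_rot: [179.9, 0.0, 85.7]
force: [-0.2, -0.4, 0.0]
grip_width: 0.0285
grasp_force: 0.0
```

Run:
```python
from h import *
import cv2
o=telemetry.get_obs();print(o['tool_pos'],o['tool_rot'],o['force'],o['grip_width'])
a=cams.read_camera("top")[150:230,150:335];b=cams.read_camera("wrist")
cv2.imwrite("pics/s2.png",np.vstack([cv2.resize(a,(512,222)),b[:370]]))
```

```text
[0.49325288 0.1550654  0.1986545 ] [1.79922334e+02 2.39530481e-02 8.56869576e+01] [-0.22194168 -0.3848439   0.0264061 ] 0.02848524063851948
```

View pics/s2.png

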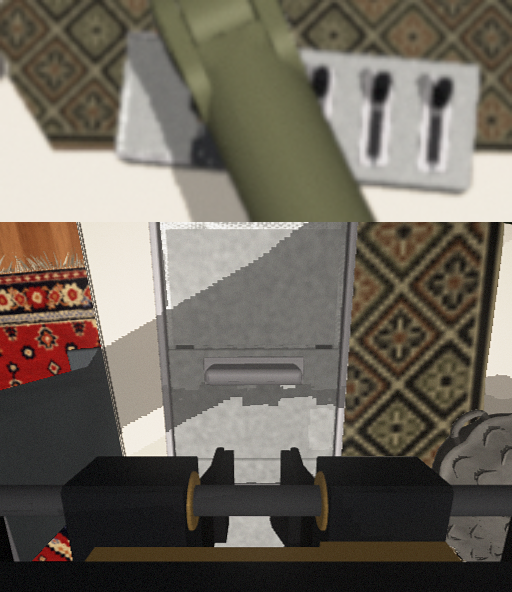

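The levers all lean back. The handle is at columns 205–302, wrist row about 150, and the closing fingers are clear of it on its right. I'll descend and push.

Request:
arm_command:
  series: "0 0 0 0 255;0 0 0 0 255;0 0 0 0 255;0 0 30 0 255;0 0 30 0 255;0 0 25 0 255;0 0 12 0 255;0 0 0 0 255;3 0 0 0 255;3 0 0 0 255;3 0 0 0 255;3 0 0 0 255;0 0 0 0 255"

```text
time_s: 20.0
tool_pos: [0.4937, 0.1698, 0.1026]
tool_rot: [179.9, -0.0, 85.9]
force: [0.3, -0.5, -1.7]
grip_width: 0.0007
grasp_force: 0.0
```

Request:
arm_command:
  series: "3 0 0 0 255;3 0 0 0 255;3 0 0 0 255;0 0 0 0 255"

```text
time_s: 20.33
tool_pos: [0.494, 0.1779, 0.1017]
tool_rot: [180.0, -0.0, 85.8]
force: [0.9, -0.1, -0.2]
grip_width: 0.0005
grasp_force: 0.0
```

Request:
arm_command:
  series: "2 0 0 0 255;2 0 0 0 255;0 0 0 0 255"

```text
time_s: 20.58
tool_pos: [0.4941, 0.1818, 0.1015]
tool_rot: [180.0, -0.0, 85.8]
force: [0.8, -1.2, 0.2]
grip_width: 0.0007
grasp_force: 0.3
```

Contact at about y = 0.180. The lid should move freely now.

Request:
arm_command:
  series: "3 0 0 0 255;3 0 0 0 255;3 0 0 0 255;0 0 0 0 255"

```text
time_s: 20.92
tool_pos: [0.4947, 0.1914, 0.1015]
tool_rot: [180.0, -0.0, 85.9]
force: [0.3, -0.9, 0.1]
grip_width: 0.0004
grasp_force: 0.0
```

Request:
arm_command:
  series: "5 0 0 0 255;5 0 0 0 255;5 0 0 0 255;5 0 0 0 255;0 0 0 0 255"

```text
time_s: 21.33
tool_pos: [0.496, 0.2123, 0.1016]
tool_rot: [-180.0, -0.1, 85.9]
force: [-0.9, 0.3, -0.4]
grip_width: 0.0005
grasp_force: 0.0
```

Request:
arm_command:
  series: "4 0 0 0 255;4 0 0 0 255;4 0 0 0 255;4 0 0 0 255;4 0 0 0 255;4 0 0 0 255;4 0 0 0 255;4 0 0 0 255;0 0 0 0 255"

```text
time_s: 22.08
tool_pos: [0.4984, 0.2438, 0.1016]
tool_rot: [180.0, -0.1, 85.9]
force: [-0.2, -1.2, -0.2]
grip_width: 0.0006
grasp_force: 0.0
```

Request:
arm_command:
  series: "4 0 0 0 255;4 0 0 0 255;4 0 0 0 255;4 0 0 0 255;4 0 0 0 255;0 0 0 0 255"

```text
time_s: 22.58
tool_pos: [0.5002, 0.2623, 0.1015]
tool_rot: [180.0, 0.1, 85.8]
force: [-0.3, -3.9, 0.9]
grip_width: 0.0007
grasp_force: 1.5
```

Request:
arm_command:
  series: "2 0 0 0 255;2 0 0 0 255;0 0 0 0 255"

```text
time_s: 22.83
tool_pos: [0.5002, 0.2635, 0.1014]
tool_rot: [-179.9, 0.3, 85.7]
force: [-2.9, -8.1, 4.6]
grip_width: 0.0002
grasp_force: 4.1
```

Request:
arm_command:
  series: "2 0 0 0 255;0 0 0 0 255;0 0 0 0 255"

```text
time_s: 23.08
tool_pos: [0.5002, 0.2642, 0.1014]
tool_rot: [-179.9, 0.4, 85.7]
force: [-3.3, -10.2, 7.0]
grip_width: 0.0006
grasp_force: 5.4
```

Request:
arm_command:
  series: "-8 0 0 0 255;-12 0 0 0 255;0 0 -30 0 255;0 0 -30 0 255;0 0 -30 0 255;-40 -30 0 0 255;-40 -30 0 0 255;-20 0 0 0 255;0 0 0 0 255;0 0 0 0 255"

```text
time_s: 23.92
tool_pos: [0.4434, 0.165, 0.192]
tool_rot: [179.8, 0.0, 85.7]
force: [0.8, 0.2, 0.2]
grip_width: 0.0007
grasp_force: 0.0
```

Run:
```python
from h import *
import cv2
o=telemetry.get_obs();print(o['tool_pos'],o['force'])
a=cams.read_camera("top")[150:230,150:335];b=cams.read_camera("wrist")
cv2.imwrite("pics/s3.png",np.vstack([cv2.resize(a,(512,222)),b[:370]]))
```

```text
[0.44344388 0.16496178 0.1920066 ] [0.77113783 0.24577483 0.23735423]
```

View pics/s3.png

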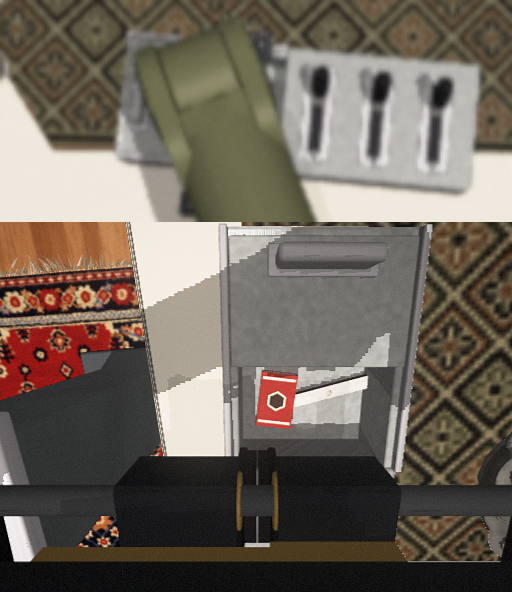

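The lid is open and the levers are still back. In s3 the handle's near edge is at about (330, wrist row 48), and the lid's right edge is at row 144. I'll compute the travel from these.

Run:
```python
from h import *
c=cams.calibration("wrist")
def f(pos,yaw,u,v,z):
    T=np.eye(4);T[:3,:3]=R.from_euler('xyz',[180,0,yaw],degrees=True).as_matrix();T[:3,3]=pos
    W=T@c['hand_eye'];d=W[:3,:3]@np.linalg.inv(c['K'])@[u,v,1];p=W[:3,3];w=p+d*(z-p[2])/d[2]
    r=w[:2]-[.4877,.0941];return r@[.0692,.9976]
a=([.4933,.1551,.1987],85.7);b=([.4434,.165,.192],85.7)
for z in(.126,.09):print(z,f(*a,253,163,z),f(*b,330,48,z))
print("lid right edge now",f(*b,320,144,.088))
```

```text
0.126 0.09180999850147371 0.17281982234329488
0.09 0.0849853598502156 0.1775660516710181
lid right edge now 0.1073217808335046
```

That suggests a travel of about 85 mm, which is close to the limit. For a precise check I'll take the shut-lid view again, shifted 90 mm along the slide.

Request:
arm_command:
  series: "0 0 -6 0 255;26 17 0 0 255;26 17 0 0 255;27 17 0 0 255;0 0 0 0 255;0 0 0 0 255;0 0 0 0 255;0 0 0 0 255"

```text
time_s: 24.68
tool_pos: [0.4991, 0.2404, 0.1976]
tool_rot: [-180.0, 0.0, 85.8]
force: [0.1, -0.9, 0.1]
grip_width: 0.0007
grasp_force: 0.0
```

Run:
```python
from h import *
import cv2
o=telemetry.get_obs();p=o['tool_pos'];print(p,o['tool_rot'])
d=p-np.array([.49325,.15507,.19865]);print("local shift y,x",d[:2]@[.0692,.9976],d[:2]@[.9976,-.0692],d[2])
b=cams.read_camera("wrist");cv2.imwrite("pics/w3.png",b)
s=cv2.imread("pics/s2.png")[222:]
g=lambda i:cv2.Canny(cv2.cvtColor(i,cv2.COLOR_BGR2GRAY),40,120)
for nm,F in(("gray",lambda i:cv2.cvtColor(i,cv2.COLOR_BGR2GRAY)),("edge",lambda i:cv2.GaussianBlur(g(i),(0,0),1.5))):
    t=F(s)[128:168,198:310];r=cv2.matchTemplate(F(b)[60:230,150:360],t,cv2.TM_CCOEFF_NORMED)
    _,m,_,l=cv2.minMaxLoc(r);print(nm,m,l[0]+150-198,l[1]+60-128)
cv2.imwrite("pics/cmp.png",np.vstack([cv2.resize(s[100:200,150:360],None,fx=2.5,fy=2.5),cv2.resize(b[100:200,150:360],None,fx=2.5,fy=2.5)]))
```

```text
[0.49905242 0.24038971 0.19761406] [-1.79994553e+02  3.09472069e-02  8.58245137e+01]
local shift y,x 0.08551647189830665 -0.00011562781490950467 -0.0010359435601971223
gray 0.830040454864502 1 -3
edge 0.6209679245948792 0 -4
```

View pics/cmp.png

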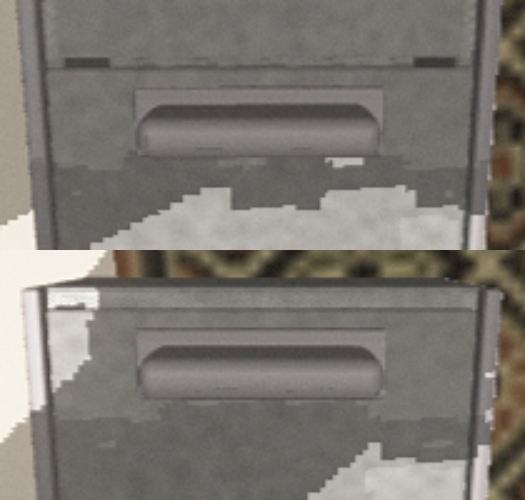

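The camera moved 85.5 mm and the handle sits about 3.5 px further along, so the lid's travel is about 87 mm. That is above the 80 mm needed, so I'll hand in.

```bash
python3 -c "
from cell import env
print(env.sign_off())"
```

```text
the job is handed in; nothing more can be done
None
```

The job is handed in: I threw the levers in the order right, left, middle to their stops, then slid the lid open about 87 mm by camera measurement (80 mm needed); measured forces stayed near 13 N at most, and no judging result came back.

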